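# Fit the nozzles and cap to the glue bottles

## Robot

A 6-joint arm with a two-finger parallel gripper is mounted at the origin on the work surface. World frame = base frame: x ahead of the robot, y to its left, z up, the work surface at z = 0. Lengths are in mm, angles in rad, forces in N, time in s.
With the tool pointing down it reaches from about 350 to 975 mm from the base axis. Payload 7.1 kg.
Tool frame: the origin (TCP) lies at the very end of the fingers, on their centre line; the grasp point (between the pads) lies 19 mm behind it; x points along the fingers, y is the direction in which the jaws open and shut, and the axes are right-handed (so a half turn about x gives the same grasp; the last joint's range is limited). The gripper opens to 88 mm and grips with 3 to 60 N. Pads are 20 mm wide; open, the fingers measure 115 mm over their backs; the gripper's body (75 mm by 178 mm) begins 61 mm behind the grasp point.
Start: joints at [1.254, 0.423, 1.63, -0, 1.089, -0.019], TCP at [183.354, 597.483, 222.675] pointing down, gripper open.
Joint ranges: [-3, 3], [-0.9, 2.11], [0.09, 2.58], [-1.31, 4.45], [0.11, 2.69], [-2.54, 2.54]. Speed limits (rad/s): [2.39, 2.39, 3.01, 3.14, 3.14, 3.14].

## Interface

Orientations are given as a rotation vector (axis times angle).
In Python, from workcell import ctrl gives the robot as it stands. The module is installed in compiled form; this text tells all that it offers.
- The arm moves only by the tool carry_out, never from a script. Its argument "commands" is a list of rows, each a list of 6 numbers: the shift along the tool's x, y, z in m, then the turn, a rotation vector about the tool's x, y, z in degrees. In form: [[tx, ty, tz, rx, ry, rz], ...]. A call has 1 to 8 rows; each row shifts and turns the pose as measured when the row begins, along the tool's axes as they then stand; what a row does not reach is not made up. A row lasts 1/8 s, in which the tool goes at most 62.5 mm and 10.7 degrees, less where a joint would pass 70% of its speed; a pose out of reach is approached as far as the arm can. A call with a gripper value outside its range is refused whole. "grip" is the closure, from 0 (fully open) to 1 (shut), set as the call begins (left out, the last holds). The fingers move at their own pace and stop on an object; the grip force is fixed at half the most. Time passes only in rows, so rows that do not move let the fingers close. It gives the time, the measured TCP pose, the force and the opening at its end, in the units of the state.
- ctrl.get_obs(): the state, without advancing time (a new reading comes with each control period).
- ctrl.get_image(name): name is "scene" or "top"; returns a dict with "pixels" (420x560x3 uint8, blue, green, red), "intrinsics" (3x3 intrinsics, pixels), "rvec" (rotation vector, rad) and "tvec" (3), from world to camera coordinates, as OpenCV has them. Camera axes: x right, y down, z forward; pixel columns grow to the right and rows downward; lengths in mm; the calibration is good to about 2 mm. A picture is of the moment at which its call begins. There is no depth.
- ctrl.close_job(): hands the job in, once; it reports no verdict.
The state is a dict: "t": time; "qpos": joint angles; "qvel": joint speeds; "joint_torque": joint torques, N m; "ee_pos": TCP position; "orientation": TCP orientation; "ft_force": force on the tool from outside, world axes, zero at the start; "moment": the same for the moment, N m; "width": finger opening in mm.
Only numpy, scipy, OpenCV 4.12 (cv2) and the standard library are available. Lean on these libraries where they do the work, as an engineer would, in place of code of your own. Each camera call takes 0.05 s, during which the arm holds its last target. There are 200 camera calls.

## Task

Get the two bookbinder's glue bottles ready: press the fishtail spreader nozzle onto the bottle with the wide spout and the fine nozzle onto the bottle with the narrow spout, and press the small cap onto the tip of the fine nozzle. Push each one straight down, fully home against its shoulder, so that it stays on by friction when let go. Leave the book, bone folder, paste jar and brush where they are.

Things in the scene. Friction and masses are not known exactly. Their poses are not given: they have to be found in the camera images.
- wide_bottle_seat (a point): White glue bottle, 72 mm wide, with the wide spout, fixed in a low steel holder 100 mm across. Point: centre of the flat shoulder (40 mm across, 95 mm above the bench) around the spout's foot; z up. The spout rises 28 mm from it: a lead-in tip (12 mm at the top, widening over 6 mm), then four springy ribs forming a taper, 23 mm across near the top, 27.6 mm at the foot.
- narrow_bottle_seat (a point): White glue bottle, 60 mm wide, with the narrow spout, fixed in a low steel holder 88 mm across. Point: centre of the flat shoulder (32 mm across, 110 mm above the bench) around the spout's foot; z up. The spout rises 28 mm from it: a lead-in tip (7 mm at the top, widening over 6 mm), then four springy ribs forming a taper, 17 mm across near the top, 21.6 mm at the foot.
- spreader_mid (a point): Loose ivory fishtail nozzle, 58 mm tall, standing open end down. Point: on its axis, 29 mm above its rim; z up, x along the blade. Lower 30 mm: round skirt 34 mm wide (grip here), straight bore 25 x 30 mm deep. Above 40 mm: upright blade 36 x 7 mm. Binds 12 mm before home, then needs a push rising to 6-12 N until the rim meets the shoulder (point 29 mm above the seat); it then stays.
- fine_nozzle_mid (a point): Loose ivory fine nozzle with a white tip, 54 mm tall, standing open end down. Point: on its axis, 27 mm above its rim; z up. Lower 32 mm: round skirt 28 mm wide (grip here), straight bore 19 x 29 mm deep. Binds on the narrow spout 12 mm before home, then needs a push rising to 6-12 N until the rim meets the shoulder (point 27 mm above the seat); it then stays.
- fine_nozzle_seat (a point): Centre of the fine nozzle's flat shoulder (28 mm across), 32 mm above its rim; z up along it. The tip for the cap rises 22 mm from here: a lead-in point (4 mm at the top, widening over 6 mm), then four springy ribs forming a taper, 12 mm across near the top, 15.6 mm at the foot.
- cap_mid (a point): Loose ivory round cap, 36 mm tall, 22 mm wide, standing open end down. Point: on its axis, 18 mm above its rim; z up. Straight bore 13 x 25 mm deep. Binds on the fine nozzle's tip 12 mm before home, then needs a push rising to 6-12 N until its rim meets the nozzle's shoulder (point 18 mm above that seat); it then stays.
- book: Bystander: closed yellow book with a black spine, 150 x 105 x 16 mm, lying flat; origin at the centre of its underside.
- bone_folder: Bystander: cream bone folder, a flat strip about 130 x 22 x 5 mm lying flat; origin on its underside, near its middle.
- paste_jar: Bystander: closed paste jar with a steel lid, 64 mm across and 70 mm tall; origin at the centre of its underside.
- glue_brush: Bystander: glue brush lying flat; origin on its underside.
Not all that is in view belongs to the job. What is shaped like the part that bears spreader_mid but turquoise is not meant. What is shaped like the part that bears narrow_bottle_seat but pink is not meant.

How it is judged:
By the outcome, as a careful person would: the job done as asked, in the order asked, and still so for the second after the job is handed in, with the robot touching nothing.
It also fails if it takes over 72 s, if anything falls off the work surface, if the arm or the gripper's body presses on something with over 40 N, if the wrist force passes 120 N, or if a joint passes its speed limit or range.

## Working session

There is one attempt and no reset: what is moved stays moved. The work goes in short steps, Python scripts to look and compute and a tool call to move; the robot and the scene stay as the last step left them, time stands still between calls to the robot, and variables do not carry over. Pictures are saved under pics/ and viewed, about 8 in all and at most 12, crops included, and the job is handed in when it is done.

Besides the shell and the picture viewer there is one more tool, called after "Emit:" as name(argument=value, ...), one argument or row to a line, values as JSON. carry_out: Moves the arm, as the interface text tells. Its arguments: {"type":"object","properties":{"commands":{"type":"array"},"grip":{"type":"number"}},"required":["commands"]}

```bash
mkdir -p pics; cat > h.py <<'E'
import numpy as np, cv2
from workcell import ctrl
def snap(cam,name):
    d=ctrl.get_image(cam); cv2.imwrite(f'pics/{name}.png',d['pixels']); np.savez(f'pics/{name}.npz',**d); return d
def load(name): return np.load(f'pics/{name}.npz')
def ray(d,u,v,z):
    R,_=cv2.Rodrigues(d['rvec']); p=R.T@np.linalg.inv(d['intrinsics'])@[u,v,1]; c=-R.T@np.ravel(d['tvec'])
    return c+p*(z-c[2])/p[2]
def proj(d,P):
    return cv2.projectPoints(np.float64(P).reshape(-1,3),d['rvec'],np.ravel(d['tvec']).astype(float),d['intrinsics'],None)[0].reshape(-1,2)
E
python3 - <<'E'
from h import *
for c in('scene','top'):
    d=snap(c,c+'0'); R,_=cv2.Rodrigues(d['rvec']); print(c,d['intrinsics'].tolist(),(-R.T@np.ravel(d['tvec'])).round(),R.round(2).tolist())
o=ctrl.get_obs(); print(o)
E
```

```text
scene [[505.523418814708, 0.0, 289.2047006956053], [0.0, 505.523418814708, 211.20377799885964], [0.0, 0.0, 1.0]] [1229.  416.  734.] [[-0.56, 0.83, 0.02], [0.54, 0.38, -0.75], [-0.63, -0.41, -0.66]]
top [[454.988071057988, 0.0, 277.15175602139846], [0.0, 454.988071057988, 205.07568859587633], [0.0, 0.0, 1.0]] [ 489.    2. 1026.] [[0.0, -1.0, 0.02], [-0.99, -0.01, -0.14], [0.14, -0.02, -0.99]]
{'t': 0.1, 'qpos': array([ 1.25402188e+00,  4.23748125e-01,  1.63055434e+00,  5.46902686e-06,
        1.08861920e+00, -1.90109433e-02]), 'qvel': array([-0.00018064, -0.00246035, -0.00194047, -0.00033913, -0.00020871,
        0.00020628]), 'joint_torque': array([ 3.02310773e-04, -5.45615602e+01, -2.74326217e+01,  6.44551660e-02,
        1.87890191e-02, -9.62443565e-07]), 'ee_pos': array([183.19673934, 597.05118722, 222.01288575]), 'orientation': array([ 0.23268436,  1.55835897, -0.23474765]), 'ft_force': array([-0.8239888 ,  0.43623164,  0.29308986]), 'moment': array([-0.02320061,  0.00322241,  0.01994293]), 'width': 87.60966455093902}
```

View pics/scene0.png

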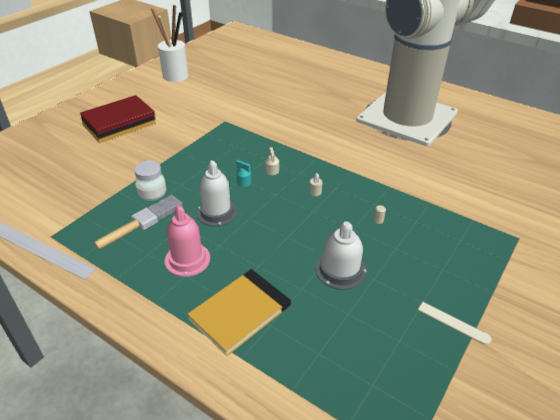

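View pics/top0.png

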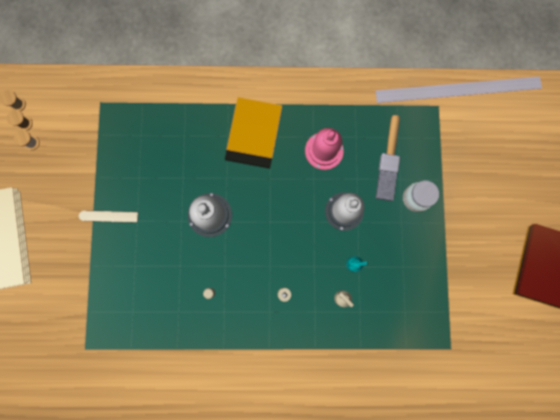

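The scene view shows the wide bottle at (343,255), the narrow one at (215,195), the spreader at (272,162), the fine nozzle at (316,186) and the cap at (380,214). The top view shows the same items. I'll enlarge for pixel readings.

```bash
python3 - <<'E'
from h import *
def tile(n,cs,out,k):
    im=cv2.imread(f'pics/{n}.png'); ts=[]
    for (x,y,w,h) in cs:
        t=cv2.resize(im[y:y+h,x:x+w],None,fx=k,fy=k,interpolation=cv2.INTER_CUBIC)
        for i in range(0,w,10): cv2.line(t,(i*k,0),(i*k,4 if i%50 else 10),(0,255,255),1); cv2.putText(t,str(x+i),(i*k,18),0,.35,(0,255,255),1)
        for i in range(0,h,10): cv2.line(t,(0,i*k),(6,i*k),(0,255,255),1); cv2.putText(t,str(y+i),(8,i*k+4),0,.35,(0,255,255),1)
        ts.append(t)
    r=len(ts)//2 if len(ts)>3 else 1
    cv2.imwrite(f'pics/{out}.png',np.vstack([np.hstack(ts[i*len(ts)//r:(i+1)*len(ts)//r]) for i in range(r)]))
tile('top0',[(195,280,40,30),(265,280,40,30),(325,283,40,30),(355-20,250,40,30)],'ctop',10)
tile('top0',[(180,185,60,60),(320,180,60,60)],'ctop2',6)
tile('scene0',[(365,200,33,30),(300,167,33,30),(257,145,33,33)][:0]+[(365,195,30,33),(302,165,30,33),(258,145,30,33)],'cscene',8)
tile('scene0',[(195,155,50,70),(315,215,60,70)],'cscene2',7)
E
```

```text
(no output)
```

View pics/ctop.png

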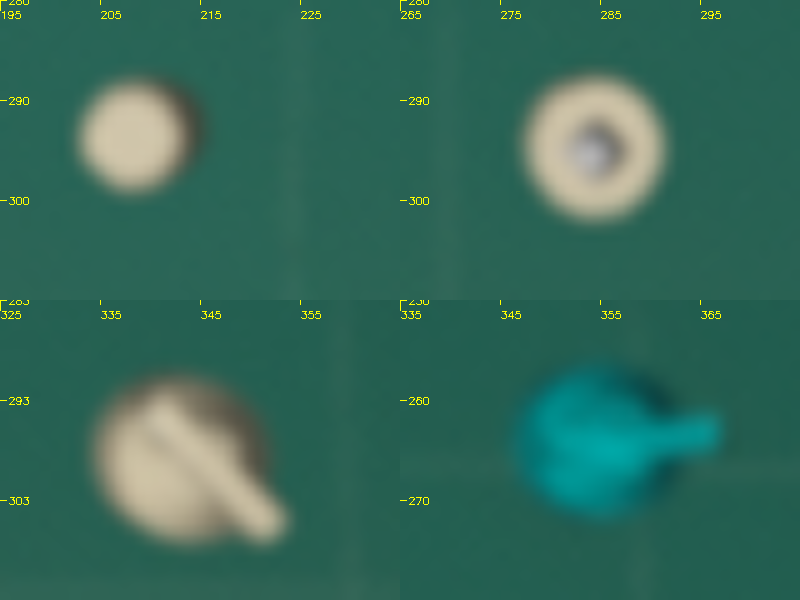

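View pics/ctop2.png

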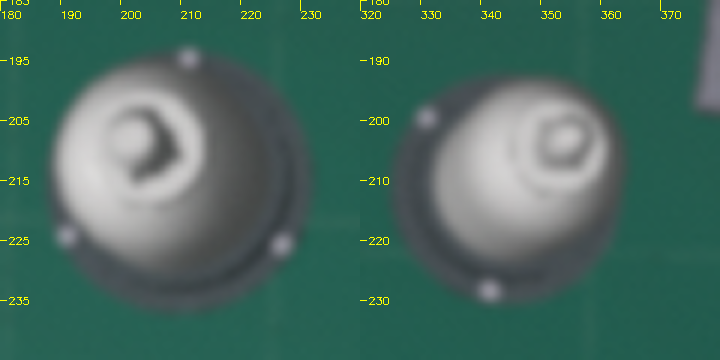

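View pics/cscene.png

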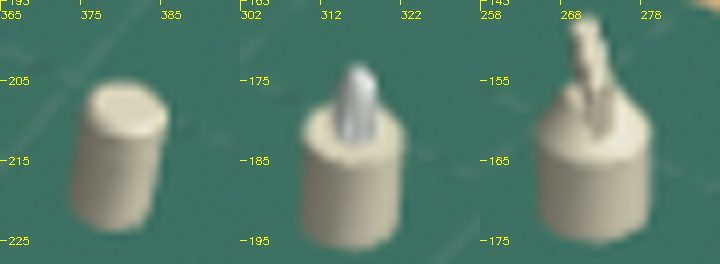

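View pics/cscene2.png

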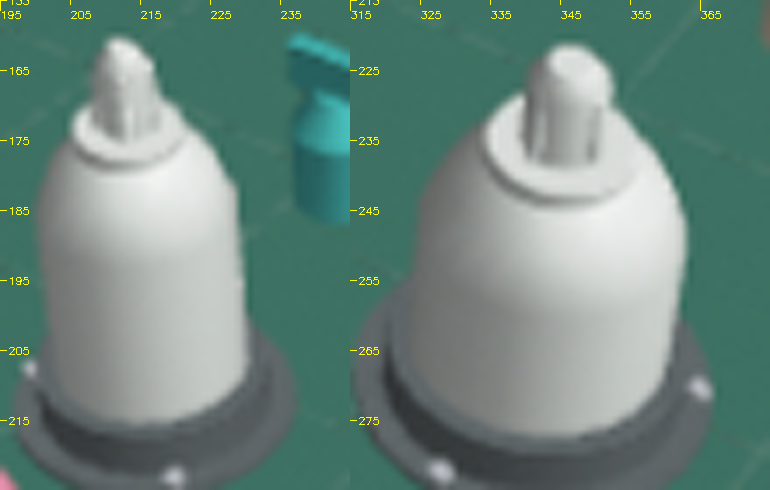

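```bash
cat > est.py <<'E'
from h import *
from scipy.optimize import least_squares
T,S=load('top0'),load('scene0')
D={'cap':[(T,207.6,293.1,36),(S,380.5,208.1,36)],
'fine':[(T,284,294.2,32),(T,283.5,294.8,54),(S,315.6,181.1,32),(S,316.5,172.7,54)],
'spr':[(T,345.9,299.1,58),(S,270.6,147.6,58)],
'wide':[(T,204,209,95),(T,201.5,207.3,123),(S,344.8,235.6,95),(S,346.6,223.4,123)],
'narrow':[(T,352.7,204.5,110),(T,354.2,202.3,138),(S,213.2,172.8,110),(S,211.6,161.1,138)]}
for n,L in D.items():
    f=lambda p:np.concatenate([proj(d,[p[0],p[1],z])[0]-[u,v] for d,u,v,z in L])
    r=least_squares(f,[450,0]); print(n,r.x.round(1),(-r.fun).round(1), [ray(d,u,v,z)[:2].round(1).tolist() for d,u,v,z in L])
a,b=ray(T,340.3,293,58),ray(T,351.3,305,58); print('blade',a,b,np.hypot(*(a-b)[:2]))
E
python3 est.py
```

```text
cap [440.9 132.2] [ 0.2 -0.5  0.4 -0.5] [[441.9, 131.8], [438.9, 132.1]]
fine [438.2 -30.8] [ 0.3 -0.8 -0.6 -0.7  0.2 -0.9  0.5 -1.6] [[439.8, -31.5], [439.7, -29.7], [435.0, -32.4], [432.5, -32.9]]
spr [ 428.4 -162.5] [-1.1 -1.4 -0.  -3.6] [[431.3, -160.3], [416.2, -171.3]]
wide [613.7 136.8] [ 0.5 -0.6 -0.  -0.4  0.3  0.   0.6 -0.9] [[615.0, 135.8], [614.6, 136.8], [613.4, 137.2], [610.9, 136.5]]
narrow [ 623.2 -167.9] [ 0.5 -0.4 -0.6 -0.6  0.5 -0.4  0.  -0.9] [[624.0, -168.9], [624.3, -166.8], [621.6, -168.0], [620.9, -169.9]]
blade [ 443.87448017 -148.73396011   58.        ] [ 419.2694544  -171.39162491   58.        ] 33.44812501242237
```

```bash
cat > plan.py <<'E'
from h import *; import sys
from scipy.spatial.transform import Rotation as Ro
# plan.py x y z [yaw_deg of tool y] : total world shift to TCP target, rows in tool axes
o=ctrl.get_obs(); R=Ro.from_rotvec(o['orientation']).as_matrix(); p=o['ee_pos']
yaw=lambda R:np.degrees(np.arctan2(R[1,1],R[0,1]))
print('t',o['t'],'pos',p.round(1),'yaw y',yaw(R).round(1),'down',R[:,0].round(3),'F',o['ft_force'].round(1),'w',o['width'].round(1),'q',o['qpos'].round(2))
if len(sys.argv)>3:
    t=np.array([float(a) for a in sys.argv[1:4]])
    Y=np.radians(float(sys.argv[4])) if len(sys.argv)>4 else np.radians(yaw(R))
    x=np.array([0,0,-1.]); y=np.array([np.cos(Y),np.sin(Y),0]); G=np.c_[x,y,np.cross(x,y)]
    print('tool shift mm',(R.T@(t-p)).round(1),'final axes shift',(G.T@(t-p)).round(1),'turn deg',np.degrees(Ro.from_matrix(R.T@G).as_rotvec()).round(2))
E
python3 plan.py 430 -161 120 -47.3;python3 plan.py 430 -161 120 132.7
```

```text
Traceback (most recent call last):
  File "plan.py", line 6, in <module>
    print('t',o['t'],'pos',p.round(1),'yaw y',yaw(R).round(1),'down',R[:,0].round(3),'F',o['ft_force'].round(1),'w',o['width'].round(1),'q',o['qpos'].round(2))
                                                                                                                    ^^^^^^^^^^^^^^^^
AttributeError: 'float' object has no attribute 'round'
Traceback (most recent call last):
  File "plan.py", line 6, in <module>
    print('t',o['t'],'pos',p.round(1),'yaw y',yaw(R).round(1),'down',R[:,0].round(3),'F',o['ft_force'].round(1),'w',o['width'].round(1),'q',o['qpos'].round(2))
                                                                                                                    ^^^^^^^^^^^^^^^^
AttributeError: 'float' object has no attribute 'round'
```

```bash
sed -i "s/o\['width'\].round(1)/round(o['width'],1)/" plan.py
python3 plan.py 430 -161 120 -47.3;python3 plan.py 430 -161 120 132.7
```

```text
t 0.1 pos [183.2 597.1 222. ] yaw y 72.9 down [-0.    -0.001 -1.   ] F [-0.8  0.4  0.3] w 87.6 q [ 1.25  0.42  1.63  0.    1.09 -0.02]
tool shift mm [ 102.9 -652.1  458.3] final axes shift [102.  724.5 332.7] turn deg [1.2024e+02 8.0000e-02 5.0000e-02]
t 0.1 pos [183.2 597.1 222. ] yaw y 72.9 down [-0.    -0.001 -1.   ] F [-0.8  0.4  0.3] w 87.6 q [ 1.25  0.42  1.63  0.    1.09 -0.02]
tool shift mm [ 102.9 -652.1  458.3] final axes shift [ 102.  -724.5 -332.7] turn deg [-5.976e+01 -4.000e-02  7.000e-02]
```

Emit:
carry_out(
  commands=[
    [0,-0.01,0.055,5.75,0,0],
    [0,-0.01,0.055,5.75,0,0],
    [0,-0.01,0.055,5.75,0,0],
    [0,-0.01,0.055,5.75,0,0],
    [0,-0.01,0.055,5.75,0,0],
    [0,-0.01,0.055,5.75,0,0],
    [0,-0.01,0.055,5.75,0,0],
    [0,-0.01,0.055,5.75,0,0],
  ],
  grip=0,
)

```text
t: 1.1
ee_pos: [480.7, 267.0, 219.5]
orientation: [0.868, 1.39, -0.873]
ft_force: [0.9, 0.6, -0.0]
width: 88.0
```

Emit:
carry_out(
  commands=[
    [0,-0.01,0.05,7.5,0,0],
    [0,-0.01,0.05,7.5,0,0],
    [0,-0.01,0.05,7.5,0,0],
    [0,-0.01,0.05,7.5,0,0],
    [0,-0.01,0.05,7.5,0,0],
    [0,-0.01,0.05,7.5,0,0],
    [0,-0.01,0.05,7.5,0,0],
  ],
)

```text
t: 1.98
ee_pos: [428.1, -85.1, 219.4]
orientation: [1.561, 0.93, -1.568]
ft_force: [0.4, -0.3, -0.4]
width: 87.7
```

```bash
python3 plan.py 430 -161 110 -47.3
```

```text
t 1.975 pos [428.1 -85.1 219.4] yaw y -28.5 down [-0.002 -0.004 -1.   ] F [ 0.4 -0.3 -0.4] w 87.7 q [-0.22  0.15  2.03 -0.    0.96  0.28]
tool shift mm [109.6  37.9  65.4] final axes shift [109.4  57.1  50.1] turn deg [18.85  0.25 -0.03]
```

Emit:
carry_out(
  commands=[
    [0,0,0,9.5,0.12,0],
    [0,0,0,9.5,0.12,0],
    [0.03,0.019,0.017,0,0,0],
    [0.03,0.019,0.017,0,0,0],
    [0.03,0.019,0.017,0,0,0],
    [0.02,0,0,0,0,0],
    [0,0,0,0,0,0],
  ],
)

```text
t: 2.85
ee_pos: [425.0, -167.2, 106.2]
orientation: [1.801, 0.68, -1.801]
ft_force: [-0.7, -0.3, 0.0]
width: 88.0
```

```bash
python3 plan.py 430 -161 70 -47.3; python3 - <<'E'
from h import *
d=snap('scene','s1'); im=d['pixels']; c=im[95:185,215:325]; d2=snap('top','t1'); c2=d2['pixels'][255:345,290:400]
cv2.imwrite('pics/c1.png',np.hstack([cv2.resize(a,None,fx=3.6,fy=3.6,interpolation=2) for a in (c,c2)]))
E
```

```text
t 2.85 pos [ 425.  -167.2  106.2] yaw y -48.6 down [ 0. -0. -1.] F [-0.7 -0.3  0. ] w 88.0 q [-0.4   0.37  2.07 -0.    0.7   0.45]
tool shift mm [36.2 -1.4 -7.8] final axes shift [36.2 -1.2 -7.8] turn deg [-1.29 -0.   -0.02]
```

View pics/c1.png

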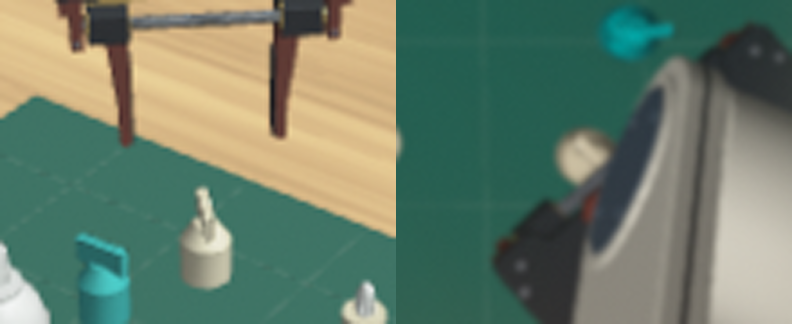

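Both fingertips show in the scene crop, at about (250,136) and (292.5,133) in full-frame pixels. The spreader stands below and between them. I'll check the calibration against the known TCP.

```bash
python3 - <<'E'
from h import *
S=load('s1'); print(proj(S,[425,-167.2,106.2]), proj(load('scene0'),[[430,-161,0],[430,-161,30]]))
E
```

```text
[[269.72255843 132.38571885]] [[270.85486232 171.62301326]
 [270.79876552 161.49259164]]
```

Emit:
carry_out(
  commands=[
    [0.02,-0.001,-0.008,-1.3,0,0],
    [0.018,0,0,0,0,0],
    [0,0,0,0,0,0],
  ],
)

```text
t: 3.32
ee_pos: [434.7, -161.4, 72.5]
orientation: [1.789, 0.693, -1.775]
ft_force: [-0.5, 0.3, 0.0]
width: 87.8
```

```bash
python3 plan.py 430 -161 4 -47.3
```

```text
t 3.325 pos [ 434.7 -161.4   72.5] yaw y -47.1 down [ 0.009 -0.004 -1.   ] F [-0.5  0.3  0. ] w 87.8 q [-0.38  0.44  2.08 -0.    0.61  0.44]
tool shift mm [68.4 -4.1  3.5] final axes shift [68.5 -3.5  3.2] turn deg [ 0.19 -0.25 -0.53]
```

Emit:
carry_out(
  commands=[
    [0.03,-0.004,0.003,0,-0.2,-0.5],
    [0.02,0,0,0,0,0],
    [0,0,0,0,0,0],
  ],
)

```text
t: 3.7
ee_pos: [433.6, -161.3, 25.6]
orientation: [1.788, 0.696, -1.776]
ft_force: [-1.1, -0.0, -0.1]
width: 87.9
```

```bash
python3 plan.py 430 -161 4 -47.3
```

```text
t 3.7 pos [ 433.6 -161.3   25.6] yaw y -47.0 down [ 0.008 -0.003 -1.   ] F [-1.1 -0.  -0.1] w 87.9 q [-0.38  0.54  2.09  0.    0.51  0.44]
tool shift mm [21.6 -2.9  2.5] final axes shift [21.6 -2.7  2.4] turn deg [ 0.26 -0.23 -0.41]
```

Emit:
carry_out(
  commands=[
    [0.012,-0.003,0.003,0.3,-0.3,-0.5],
    [0.009,-0.001,0,0,0,-0.2],
    [0,0,0,0,0,0],
  ],
)

```text
t: 4.08
ee_pos: [430.2, -161.0, 5.8]
orientation: [1.787, 0.7, -1.788]
ft_force: [-0.2, 0.1, -0.3]
width: 87.6
```

```bash
python3 plan.py 430 -161 4 -47.3
```

```text
t 4.075 pos [ 430.2 -161.     5.8] yaw y -47.3 down [-0.001  0.002 -1.   ] F [-0.2  0.1 -0.3] w 87.6 q [-0.38  0.58  2.09  0.    0.47  0.44]
tool shift mm [ 1.8 -0.1  0.2] final axes shift [ 1.8 -0.1  0.2] turn deg [-0.05 -0.01  0.13]
```

Emit:
carry_out(
  commands=[
    [0.0015,0,0,0,0,0],
    [0,0,0,0,0,0],
    [0,0,0,0,0,0],
    [0,0,0,0,0,0],
    [0,0,0,0,0,0],
    [0,0,0,0,0,0],
    [0,0,0,0,0,0],
  ],
  grip=1,
)

```text
t: 4.95
ee_pos: [430.7, -161.2, 4.9]
orientation: [1.787, 0.699, -1.787]
ft_force: [0.1, 0.3, 0.1]
width: 33.7
```

```bash
python3 plan.py 613.7 136.8 190 -47.3
```

```text
t 4.95 pos [ 430.7 -161.2    4.9] yaw y -47.4 down [-0.     0.001 -1.   ] F [0.1 0.3 0.1] w 33.7 q [-0.38  0.58  2.09  0.    0.47  0.44]
tool shift mm [-184.8  -95.4 -336.6] final axes shift [-185.1  -94.9 -336.6] turn deg [-0.05 -0.03  0.07]
```

Emit:
carry_out(
  commands=[
    [-0.04,0,0,0,0,0],
    [-0.05,0,0,0,0,0],
    [-0.05,-0.005,-0.02,0,0,0],
    [-0.045,-0.015,-0.045,0,0,0],
    [0,-0.015,-0.055,0,0,0],
    [0,-0.015,-0.055,0,0,0],
    [0,-0.015,-0.055,0,0,0],
    [0,-0.015,-0.055,0,0,0],
  ],
)

```text
t: 5.95
ee_pos: [588.7, 93.1, 194.9]
orientation: [1.794, 0.695, -1.791]
ft_force: [0.2, -0.7, 0.1]
width: 33.9
```

```bash
python3 plan.py 613.7 136.8 175 -47.3
```

```text
t 5.95 pos [588.7  93.1 194.9] yaw y -47.8 down [ 0.001  0.003 -1.   ] F [ 0.2 -0.7  0.1] w 33.9 q [0.14 0.41 1.72 0.   1.01 0.97]
tool shift mm [ 20.1 -15.5 -47.9] final axes shift [ 19.9 -15.1 -48. ] turn deg [-0.45 -0.15  0.11]
```

Emit:
carry_out(
  commands=[
    [0.01,-0.008,-0.024,-0.4,-0.1,0.1],
    [0.01,-0.007,-0.02,0,0,0],
    [0,0,0,0,0,0],
    [0,0,0,0,0,0],
  ],
)

```text
t: 6.45
ee_pos: [610.7, 136.3, 172.0]
orientation: [1.782, 0.7, -1.788]
ft_force: [0.2, -1.2, -0.3]
width: 33.8
```

```bash
python3 plan.py 613.7 136.8 137 -47.3
```

```text
t 6.45 pos [610.7 136.3 172. ] yaw y -47.2 down [-0.003 -0.001 -1.   ] F [ 0.2 -1.2 -0.3] w 33.8 q [ 0.2   0.48  1.66 -0.    1.    1.02]
tool shift mm [35.   1.7 -2.6] final axes shift [35.   1.7 -2.5] turn deg [0.14 0.16 0.08]
```

Emit:
carry_out(
  commands=[
    [0.02,0.002,-0.003,0.1,0.2,0.1],
    [0.015,0,0,0,0,0],
    [0,0,0,0,0,0],
  ],
)

```text
t: 6.82
ee_pos: [613.4, 133.4, 136.9]
orientation: [1.789, 0.695, -1.787]
ft_force: [-0.1, -0.1, -1.1]
width: 34.1
```

```bash
python3 plan.py 613.7 136.8 137 -47.3; python3 - <<'E'
from h import *
d=snap('scene','s2'); im=d['pixels']; c=im[165:285,285:405]
cv2.imwrite('pics/c2.png',cv2.resize(c,None,fx=5,fy=5,interpolation=2))
E
```

```text
t 6.825 pos [613.4 133.4 136.9] yaw y -47.5 down [ 0.001 -0.    -1.   ] F [-0.1 -0.1 -1.1] w 34.1 q [ 0.2   0.53  1.68 -0.    0.93  1.02]
tool shift mm [-0.1 -2.3 -2.5] final axes shift [-0.1 -2.3 -2.5] turn deg [-0.17 -0.02 -0.04]
```

View pics/c2.png

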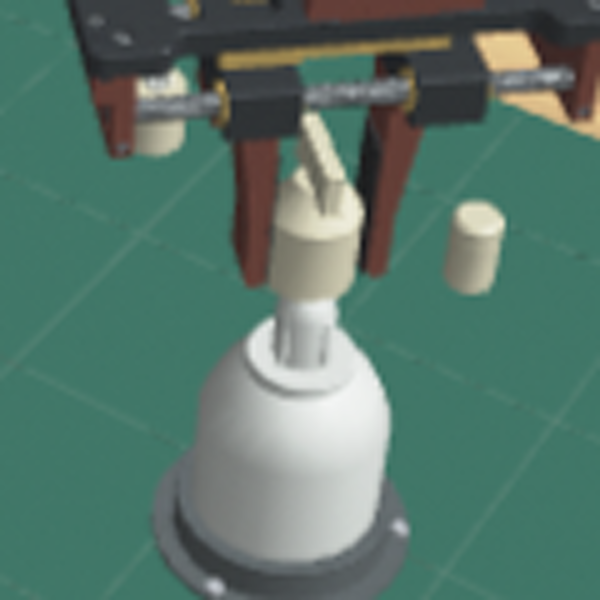

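The spreader hangs just above the wide spout. The skirt spans crop x 270–360 and the spout 276–338. I'll measure the centring numerically.

```bash
python3 - <<'E'
from h import *
S=load('s2'); im=S['pixels'].astype(int)
for v in (213,216,219,221,223,225,227,228,230): print(v,' '.join(f'{im[v,u,2]}/{im[v,u,0]}' for u in range(336,361)))
for P in ([613.4,133.4],[613.7,136.8]):
    print(P,proj(S,[P+[z] for z in (132,147,162,95,109,115,123)]).round(1).tolist())
E
```

```text
213 99/55 99/55 91/57 85/78 116/102 120/104 122/106 125/109 129/111 132/114 138/120 146/127 155/135 164/142 172/149 179/155 186/160 193/165 197/169 200/172 175/151 33/34 51/42 81/48 99/54
216 100/55 96/55 89/65 103/91 119/103 121/105 124/108 127/110 131/113 137/118 145/126 153/132 162/140 170/147 177/152 184/159 190/164 196/168 199/171 186/160 122/106 37/37 66/46 95/52 99/54
219 99/55 91/54 83/72 117/102 119/104 123/107 126/110 130/113 136/118 142/124 151/130 160/138 167/144 176/151 182/157 189/162 194/167 198/170 201/173 178/159 73/98 52/66 77/72 97/59 96/61
221 96/61 91/69 90/85 118/103 121/105 125/109 128/111 135/117 140/121 147/127 156/134 164/141 171/147 178/154 185/159 191/164 196/168 199/171 186/164 132/135 65/104 64/104 67/105 72/109 73/108
223 64/103 65/99 73/103 87/107 105/105 122/109 131/114 137/119 144/124 151/131 160/138 167/144 175/151 182/157 187/161 193/166 190/166 163/151 105/123 66/105 65/104 70/107 77/112 69/107 65/104
225 65/105 65/104 65/104 68/104 88/106 115/116 127/127 142/138 159/149 179/171 193/183 201/192 215/207 225/221 224/221 207/212 113/137 64/104 64/104
[... 181 characters left out ...]
/105 71/108 73/109 65/104 64/104 64/104 64/103 65/104
228 65/104 73/109 111/133 136/148 104/110 121/123 140/140 144/144 162/163 178/179 194/196 210/212 218/219 222/223 225/226 215/218 148/164 70/107 70/108 65/105 65/104 64/104 64/104 64/103 64/104
230 150/165 209/214 221/222 196/198 111/113 125/126 141/143 136/138 148/149 160/162 173/175 187/189 199/201 198/200 192/194 208/212 163/176 115/138 76/110 71/108 69/107 66/105 65/105 65/104 65/104
[613.4, 133.4] [[344.9, 219.8], [345.6, 213.4], [346.4, 207.0], [343.0, 234.8], [343.7, 229.2], [344.0, 226.7], [344.4, 223.5]]
[613.7, 136.8] [[346.4, 220.6], [347.2, 214.3], [348.1, 207.8], [344.5, 235.6], [345.3, 230.0], [345.6, 227.6], [346.0, 224.3]]
```

```bash
python3 - <<'E'
from h import *
T,S=load('top0'),load('scene0')
a=np.linspace(0,6.283,73)
def ext(d,x,y,z,r):
    q=np.vstack([proj(d,np.c_[x+r*np.cos(a),y+r*np.sin(a),0*a+k]) for k in z]); return q.min(0).round(1),q.max(0).round(1)
def meas(d,box,red):
    im=d['pixels'].astype(int); u0,v0,u1,v1=box; m=(im[v0:v1,u0:u1,2]-im[v0:v1,u0:u1,1])
    # ivory: red>green ; mat: green>red. half-level crossing area
    ys,xs=np.where(m>0); return (xs.min()+u0,ys.min()+v0),(xs.max()+u0,ys.max()+v0)
for n,x,y,r,h in(('spr',430,-161,17,30),('fine',438.2,-30.8,14,32),('cap',440.9,132.2,11,36)):
    for d,nm in((T,'top'),(S,'scene')):
        lo,hi=ext(d,x,y,[0,h],r); print(n,nm,'model',lo,hi,'meas',meas(d,(int(lo[0])-8,int(lo[1])-8-(12 if n=='fine'and nm=='scene' else 0),int(hi[0])+9,int(hi[1])+9),0))
E
```

```text
spr top model [334.2 290.3] [351.9 307. ] meas ((np.int64(335), np.int64(292)), (np.int64(351), np.int64(305)))
spr scene model [263.7 157.4] [277.9 175.9] meas ((np.int64(266), np.int64(149)), (np.int64(277), np.int64(173)))
fine top model [276.9 287.8] [290.2 301.6] meas ((np.int64(279), np.int64(289)), (np.int64(289), np.int64(300)))
fine scene model [308.6 178.3] [321.6 196.9] meas ((np.int64(310), np.int64(158)), (np.int64(329), np.int64(194)))
cap top model [202.2 287.7] [214.5 298.8] meas ((np.int64(204), np.int64(289)), (np.int64(213), np.int64(297)))
cap scene model [372.7 205.3] [385.3 224.6] meas ((np.int64(374), np.int64(206)), (np.int64(384), np.int64(222)))
```

Emit:
carry_out(
  commands=[
    [0.004,-0.0003,-0.0022,0,0,0],
    [0.006,0,0,0,0,0],
    [0.005,0,0,0,0,0],
    [0,0,0,0,0,0],
  ],
)

```text
t: 7.38
ee_pos: [616.2, 135.3, 123.1]
orientation: [1.792, 0.695, -1.784]
ft_force: [-0.2, 1.0, -0.4]
width: 34.1
```

```bash
python3 plan.py 614.5 135 121 -47.3
```

```text
t 7.375 pos [616.2 135.3 123.1] yaw y -47.5 down [ 0.004  0.    -1.   ] F [-0.2  1.  -0.4] w 34.1 q [ 0.2   0.55  1.68 -0.    0.9   1.03]
tool shift mm [ 2.1 -0.9  1.5] final axes shift [ 2.1 -0.9  1.4] turn deg [-0.18 -0.19 -0.14]
```

Emit:
carry_out(
  commands=[
    [0.003,0,0.0005,0,0,0],
    [0.003,0,0,0,0,0],
    [0,0,0,0,0,0],
  ],
)

```text
t: 7.75
ee_pos: [615.6, 135.2, 116.8]
orientation: [1.791, 0.695, -1.785]
ft_force: [-1.1, 0.4, -0.5]
width: 33.9
```

```bash
python3 plan.py 614.5 135 112 -47.3
```

```text
t 7.75 pos [615.6 135.2 116.8] yaw y -47.5 down [ 0.004  0.001 -1.   ] F [-1.1  0.4 -0.5] w 33.9 q [ 0.2   0.56  1.69 -0.    0.89  1.03]
tool shift mm [ 4.8 -0.6  0.9] final axes shift [ 4.8 -0.6  0.9] turn deg [-0.17 -0.17 -0.12]
```

Emit:
carry_out(
  commands=[
    [0.003,0,0,-0.1,-0.2,-0.1],
    [0.003,0,0,0,0,0],
    [0.003,0,0,0,0,0],
    [0.003,0,0,0,0,0],
  ],
)

```text
t: 8.25
ee_pos: [615.4, 135.7, 104.8]
orientation: [1.787, 0.698, -1.788]
ft_force: [-3.5, 1.9, 4.9]
width: 33.6
```

```bash
python3 plan.py 615.5 135 100 -47.3
```

```text
t 8.25 pos [615.4 135.7 104.8] yaw y -47.4 down [-0.001  0.    -1.   ] F [-3.5  1.9  4.9] w 33.6 q [0.2  0.58 1.69 0.   0.88 1.02]
tool shift mm [4.8 0.6 0.3] final axes shift [4.8 0.6 0.3] turn deg [-0.08  0.03  0.04]
```

Emit:
carry_out(
  commands=[
    [0.003,0,0,0,0,0],
    [0.003,0,0,0,0,0],
    [0.0015,0,0,0,0,0],
  ],
)

```text
t: 8.62
ee_pos: [615.3, 135.8, 99.7]
orientation: [1.786, 0.698, -1.788]
ft_force: [-9.2, -0.9, 22.7]
width: 34.1
```

Emit:
carry_out(
  commands=[
    [0.0015,0,0,0,0,0],
  ],
)

```text
t: 8.75
ee_pos: [615.3, 135.8, 99.8]
orientation: [1.787, 0.698, -1.788]
ft_force: [-7.1, -0.6, 15.2]
width: 33.8
```

Emit:
carry_out(
  commands=[
    [0.0015,0,0,0,0,0],
  ],
)

```text
t: 8.88
ee_pos: [615.3, 135.8, 99.8]
orientation: [1.787, 0.698, -1.787]
ft_force: [-6.9, -0.2, 16.3]
width: 34.0
```

Emit:
carry_out(
  commands=[
    [0,0,0,0,0,0],
    [0,0,0,0,0,0],
    [0,0,0,0,0,0],
    [-0.03,0,0,0,0,0],
    [-0.04,0,0,0,0,0],
    [-0.04,0,0,0,0,0],
    [0,0,0,0,0,0],
  ],
  grip=0,
)

```text
t: 9.75
ee_pos: [615.8, 135.1, 210.3]
orientation: [1.785, 0.697, -1.788]
ft_force: [0.0, 0.8, -0.4]
width: 88.0
```

```bash
python3 plan.py 438.2 -30.8 110 -47.3; python3 plan.py 438.2 -30.8 110 0
```

```text
t 9.75 pos [615.8 135.1 210.3] yaw y -47.4 down [-0.001 -0.001 -1.   ] F [ 0.   0.8 -0.4] w 88.0 q [ 0.2   0.45  1.63 -0.    1.07  1.02]
tool shift mm [100.8   1.7 242.9] final axes shift [100.3   1.5 243. ] turn deg [-0.05  0.1  -0.01]
t 9.75 pos [615.8 135.1 210.3] yaw y -47.4 down [-0.001 -0.001 -1.   ] F [ 0.   0.8 -0.4] w 88.0 q [ 0.2   0.45  1.63 -0.    1.07  1.02]
tool shift mm [100.8   1.7 242.9] final axes shift [ 100.3 -177.6  165.9] turn deg [-4.735e+01  1.000e-01  3.000e-02]
```

Emit:
carry_out(
  commands=[
    [0,0,0.05,0,0,0],
    [0,0,0.055,0,0,0],
    [0.02,0,0.055,0,0,0],
    [0.03,0,0.05,0,0,0],
    [0.03,0,0.025,0,0,0],
    [0.01,0,0,0,0,0],
    [0,0,0,0,0,0],
  ],
)

```text
t: 10.62
ee_pos: [435.3, -27.8, 112.7]
orientation: [1.781, 0.7, -1.793]
ft_force: [0.3, 0.8, 0.2]
width: 87.5
```

```bash
python3 plan.py 438.5 -31 4 -47.3; python3 - <<'E'
from h import *
d=snap('scene','s3'); im=d['pixels']; c=im[115:205,265:365]
a=cv2.resize(c,None,fx=4,fy=4,interpolation=2); c=im[180:280,290:390]
b=cv2.resize(c,None,fx=3.6,fy=3.6,interpolation=2)
cv2.imwrite('pics/c3.png',np.hstack([a,b]))
print(proj(d,[438.2,-30.8,32]),proj(d,[615.5,135,153]))
E
```

```text
t 10.625 pos [435.3 -27.8 112.7] yaw y -47.3 down [-0.007 -0.001 -1.   ] F [0.3 0.8 0.2] w 87.5 q [-0.09  0.34  2.11 -0.    0.7   0.74]
tool shift mm [108.7   4.9  -0.8] final axes shift [108.7   4.5  -0.2] turn deg [-0.02  0.33  0.22]
[[315.44409717 182.05756457]] [[346.17184673 211.85978151]]
```

View pics/c3.png

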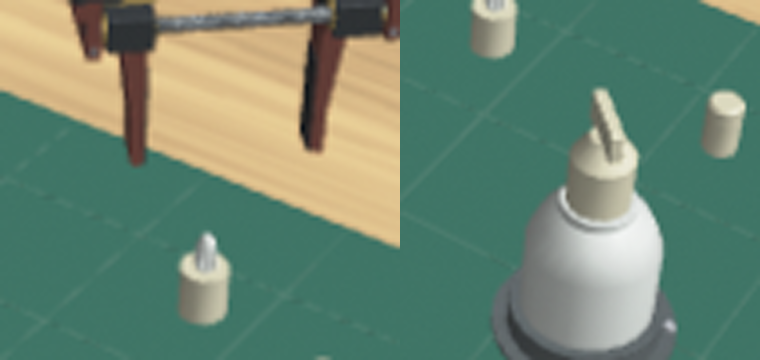

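The spreader sits home on the wide bottle, at right crop (600,190). The fine nozzle is at left crop (204,290), under the gripper.

Emit:
carry_out(
  commands=[
    [0.04,0.006,0,0,0.3,0.2],
    [0.04,0,0,0,0,0],
    [0.01,0,0,0,0,0],
    [0,0,0,0,0,0],
  ],
)

```text
t: 11.18
ee_pos: [448.1, -30.4, 24.3]
orientation: [1.792, 0.696, -1.772]
ft_force: [0.0, 0.7, -0.2]
width: 87.8
```

```bash
python3 plan.py 439.2 -32 4 -47.3
```

```text
t 11.175 pos [448.1 -30.4  24.3] yaw y -47.1 down [ 0.012 -0.001 -1.   ] F [ 0.   0.7 -0.2] w 87.8 q [-0.09  0.53  2.12  0.    0.48  0.73]
tool shift mm [20.2 -5.1  7.8] final axes shift [20.3 -4.9  7.6] turn deg [ 0.24 -0.44 -0.49]
```

Emit:
carry_out(
  commands=[
    [0.008,-0.004,0.0075,0.2,-0.4,-0.5],
    [0.006,-0.001,0,0,0,0],
    [0.005,0,0,0,0,0],
    [0,0,0,0,0,0],
  ],
)

```text
t: 11.68
ee_pos: [441.1, -31.9, 6.9]
orientation: [1.79, 0.697, -1.781]
ft_force: [-0.2, -0.6, -0.2]
width: 87.7
```

```bash
python3 plan.py 439.2 -32 4 -47.3
```

```text
t 11.675 pos [441.1 -31.9   6.9] yaw y -47.2 down [ 0.005  0.    -1.   ] F [-0.2 -0.6 -0.2] w 87.7 q [-0.1   0.57  2.13  0.    0.44  0.72]
tool shift mm [ 2.9 -1.3  1.5] final axes shift [ 2.9 -1.2  1.5] turn deg [ 0.06 -0.22 -0.18]
```

Emit:
carry_out(
  commands=[
    [0.0025,-0.001,0.0015,0,-0.25,-0.2],
    [0,0,0,0,0,0],
  ],
)

```text
t: 11.92
ee_pos: [439.5, -32.3, 4.5]
orientation: [1.785, 0.699, -1.786]
ft_force: [-0.2, 0.1, 0.6]
width: 87.8
```

Emit:
carry_out(
  commands=[
    [0,0,0,0,0,0],
    [0,0,0,0,0,0],
    [0,0,0,0,0,0],
    [0,0,0,0,0,0],
    [0,0,0,0,0,0],
    [0,0,0,0,0,0],
    [0,0,0,0,0,0],
  ],
  grip=1,
)

```text
t: 12.8
ee_pos: [439.7, -32.3, 4.6]
orientation: [1.785, 0.699, -1.786]
ft_force: [0.3, -0.6, -0.2]
width: 27.6
```

```bash
python3 plan.py 624.5 -169.2 205 -47.3
```

```text
t 12.8 pos [439.7 -32.3   4.6] yaw y -47.2 down [-0. -0. -1.] F [ 0.3 -0.6 -0.2] w 27.6 q [-0.1   0.57  2.13 -0.    0.44  0.73]
tool shift mm [-200.3  226.   -42.7] final axes shift [-200.4  226.   -43. ] turn deg [ 0.05  0.02 -0.01]
```

Emit:
carry_out(
  commands=[
    [-0.05,0,0,0,0,0],
    [-0.055,0,0,0,0,0],
    [-0.05,0.02,-0.003,0,0,0],
    [-0.045,0.045,-0.008,0,0,0],
    [0,0.055,-0.01,0,0,0],
    [0,0.05,-0.01,0,0,0],
    [0,0.035,-0.01,0,0,0],
    [0,0.015,0,0,0,0],
  ],
)

```text
t: 13.8
ee_pos: [621.0, -168.4, 208.0]
orientation: [1.781, 0.701, -1.789]
ft_force: [0.1, 0.2, 0.4]
width: 27.4
```

```bash
python3 plan.py 624.5 -169.2 165 -47.3
```

```text
t 13.8 pos [ 621.  -168.4  208. ] yaw y -47.1 down [-0.004 -0.001 -1.   ] F [0.1 0.2 0.4] w 27.4 q [-0.28  0.47  1.6  -0.    1.08  0.54]
tool shift mm [43.   3.  -2.2] final axes shift [43.   2.9 -2.1] turn deg [0.16 0.21 0.14]
```

Emit:
carry_out(
  commands=[
    [0.025,0.003,-0.002,0,0.2,0.1],
    [0.025,0,0,0,0,0],
    [0.006,0,0,0,0,0],
    [0,0,0,0,0,0],
  ],
)

```text
t: 14.3
ee_pos: [622.3, -169.2, 150.1]
orientation: [1.783, 0.703, -1.788]
ft_force: [0.0, 0.7, -0.3]
width: 27.8
```

```bash
python3 plan.py 624.5 -169.2 150 -47.3; python3 - <<'E'
from h import *
d=snap('scene','s4'); im=d['pixels']; c=im[105:185,160:260]
cv2.imwrite('pics/c4.png',cv2.resize(c,None,fx=7,fy=7,interpolation=2))
print(proj(d,[[624.5,-169.2,z] for z in (110,127,138,147,160)]).round(1).tolist())
E
```

```text
t 14.3 pos [ 622.3 -169.2  150.1] yaw y -47.2 down [-0.003  0.001 -1.   ] F [ 0.   0.7 -0.3] w 27.8 q [-0.28  0.54  1.63  0.    0.98  0.54]
tool shift mm [ 0.1  1.5 -1.6] final axes shift [ 0.1  1.5 -1.6] turn deg [0.13 0.1  0.19]
[[211.8, 173.3], [211.1, 166.5], [210.7, 162.1], [210.3, 158.4], [209.8, 153.0]]
```

View pics/c4.png

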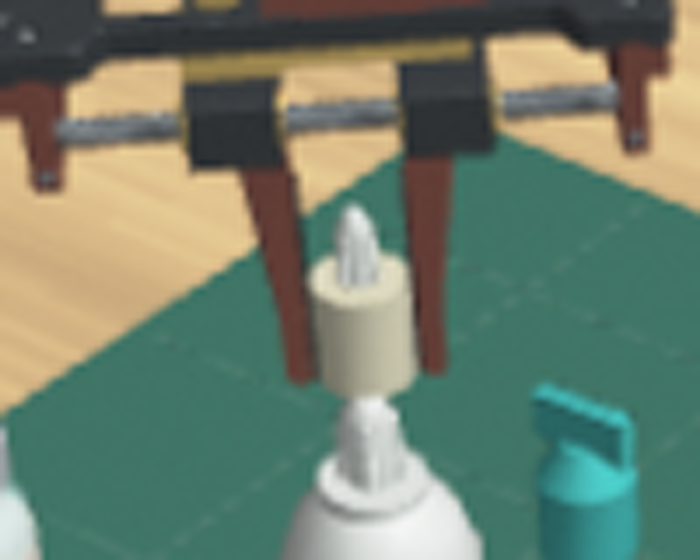

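The nozzle skirt centre is at crop x 368 and the spout axis extrapolates to about 364, so it is nearly aligned. I'll shift a little and go down.

Emit:
carry_out(
  commands=[
    [0.006,0.0013,-0.002,0.1,0.1,0.2],
    [0.006,0,0,0,0,0],
    [0.005,0,0,0,0,0],
    [0,0,0,0,0,0],
  ],
)

```text
t: 14.85
ee_pos: [625.9, -168.8, 134.5]
orientation: [1.788, 0.696, -1.782]
ft_force: [-0.8, -0.3, -0.2]
width: 27.7
```

```bash
python3 plan.py 624.5 -169.5 130 -47.3
```

```text
t 14.85 pos [ 625.9 -168.8  134.5] yaw y -47.3 down [ 0.004 -0.001 -1.   ] F [-0.8 -0.3 -0.2] w 27.7 q [-0.28  0.56  1.64 -0.    0.94  0.54]
tool shift mm [ 4.5 -0.5  1.5] final axes shift [ 4.5 -0.4  1.5] turn deg [ 0.05 -0.11 -0.2 ]
```

Emit:
carry_out(
  commands=[
    [0.003,0,0.0003,0,-0.1,-0.2],
    [0.003,0,0,0,0,0],
    [0.003,0,0,0,0,0],
    [0.003,0,0,0,0,0],
    [0.002,0,0,0,0,0],
  ],
)

```text
t: 15.48
ee_pos: [625.2, -169.2, 120.2]
orientation: [1.785, 0.699, -1.787]
ft_force: [-1.4, -0.3, 4.0]
width: 27.9
```

```bash
python3 plan.py 625 -169 114.6 -47.3
```

```text
t 15.475 pos [ 625.2 -169.2  120.2] yaw y -47.3 down [-0.001  0.    -1.   ] F [-1.4 -0.3  4. ] w 27.9 q [-0.28  0.58  1.64 -0.    0.92  0.54]
tool shift mm [ 5.6 -0.3 -0. ] final axes shift [ 5.6 -0.3 -0. ] turn deg [0.05 0.04 0.05]
```

Emit:
carry_out(
  commands=[
    [0.003,0,0,0,0,0],
    [0.003,0,0,0,0,0],
    [0.002,0,0,0,0,0],
  ],
)

```text
t: 15.85
ee_pos: [625.3, -169.3, 114.5]
orientation: [1.785, 0.699, -1.786]
ft_force: [-10.1, 2.3, 23.6]
width: 28.0
```

Emit:
carry_out(
  commands=[
    [0.0015,0,0,0,0,0],
    [0.0015,0,0,0,0,0],
  ],
)

```text
t: 16.1
ee_pos: [625.3, -169.3, 114.6]
orientation: [1.785, 0.699, -1.786]
ft_force: [-6.7, 1.7, 13.2]
width: 27.5
```

Emit:
carry_out(
  commands=[
    [0,0,0,0,0,0],
    [0,0,0,0,0,0],
    [0,0,0,0,0,0],
    [-0.03,0,0,0,0,0],
    [-0.04,0,0,0,0,0],
    [-0.03,0,0,0,0,0],
    [0,0,0,0,0,0],
  ],
  grip=0,
)

```text
t: 16.98
ee_pos: [625.9, -169.1, 215.0]
orientation: [1.786, 0.7, -1.786]
ft_force: [-0.3, 0.1, 0.4]
width: 87.3
```

```bash
python3 plan.py 442.3 130.7 120 -47.3
```

```text
t 16.975 pos [ 625.9 -169.1  215. ] yaw y -47.3 down [-0.  0. -1.] F [-0.3  0.1  0.4] w 87.3 q [-0.28  0.47  1.58  0.    1.1   0.54]
tool shift mm [  95.3 -344.7  -68.7] final axes shift [  95.  -344.8  -68.4] turn deg [ 0.05 -0.    0.04]
```

Emit:
carry_out(
  commands=[
    [0,-0.04,-0.008,0,0,0],
    [0,-0.055,-0.011,0,0,0],
    [0,-0.055,-0.011,0,0,0],
    [0.01,-0.055,-0.011,0,0,0],
    [0.03,-0.055,-0.011,0,0,0],
    [0.03,-0.045,-0.01,0,0,0],
    [0.02,-0.035,-0.007,0,0,0],
    [0,0,0,0,0,0],
  ],
)

```text
t: 17.98
ee_pos: [437.1, 132.1, 115.2]
orientation: [1.779, 0.7, -1.797]
ft_force: [-1.3, 1.0, -0.3]
width: 87.9
```

```bash
python3 plan.py 442.3 130.7 60 -47.3
```

```text
t 17.975 pos [437.1 132.1 115.2] yaw y -47.4 down [-0.009 -0.001 -1.   ] F [-1.3  1.  -0.3] w 87.9 q [0.27 0.36 2.06 0.   0.73 1.09]
tool shift mm [55.1  4.8 -3.3] final axes shift [55.2  4.5 -2.9] turn deg [-0.07  0.43  0.33]
```

Emit:
carry_out(
  commands=[
    [0.025,0.003,-0.001,0,0.4,0.3],
    [0.025,0,0,0,0,0],
    [0.005,0,0,0,0,0],
    [0,0,0,0,0,0],
  ],
)

```text
t: 18.48
ee_pos: [441.7, 129.0, 58.6]
orientation: [1.788, 0.697, -1.786]
ft_force: [-0.7, -0.6, -0.2]
width: 88.2
```

```bash
python3 plan.py 442.3 130.7 4 -47.3
```

```text
t 18.475 pos [441.7 129.   58.6] yaw y -47.4 down [ 0.001 -0.    -1.   ] F [-0.7 -0.6 -0.2] w 88.2 q [ 0.26  0.47  2.08 -0.    0.59  1.09]
tool shift mm [54.6 -0.8 -1.6] final axes shift [54.6 -0.8 -1.6] turn deg [-0.07 -0.03 -0.03]
```

Emit:
carry_out(
  commands=[
    [0.02,-0.001,-0.001,0,0,0],
    [0.018,0,0,0,0,0],
    [0.01,0,0,0,0,0],
    [0,0,0,0,0,0],
  ],
)

```text
t: 18.98
ee_pos: [445.7, 130.2, 12.8]
orientation: [1.795, 0.695, -1.78]
ft_force: [0.2, -0.3, -0.7]
width: 87.4
```

```bash
python3 plan.py 442.3 130.7 3 -47.3
```

```text
t 18.975 pos [445.7 130.2  12.8] yaw y -47.5 down [ 0.007  0.002 -1.   ] F [ 0.2 -0.3 -0.7] w 87.4 q [ 0.26  0.57  2.09 -0.    0.48  1.09]
tool shift mm [ 9.7 -2.7  2.3] final axes shift [ 9.8 -2.7  2.2] turn deg [-0.16 -0.38 -0.22]
```

Emit:
carry_out(
  commands=[
    [0.006,-0.002,0.0022,-0.1,-0.4,-0.2],
    [0.0035,-0.0005,0,0,0,0],
    [0,0,0,0,0,0],
  ],
)

```text
t: 19.35
ee_pos: [443.2, 130.8, 4.0]
orientation: [1.788, 0.697, -1.785]
ft_force: [-0.8, -0.6, 0.3]
width: 88.1
```

```bash
python3 plan.py 442.3 130.7 3 -47.3
```

```text
t 19.35 pos [443.2 130.8   4. ] yaw y -47.4 down [ 0.002 -0.    -1.   ] F [-0.8 -0.6  0.3] w 88.1 q [ 0.26  0.59  2.09 -0.    0.47  1.09]
tool shift mm [ 1.  -0.6  0.7] final axes shift [ 1.  -0.6  0.7] turn deg [-0.06 -0.07 -0.07]
```

Emit:
carry_out(
  commands=[
    [0.0005,-0.0005,0.0007,0,-0.1,-0.1],
    [0,0,0,0,0,0],
    [0,0,0,0,0,0],
    [0,0,0,0,0,0],
    [0,0,0,0,0,0],
    [0,0,0,0,0,0],
    [0,0,0,0,0,0],
    [0,0,0,0,0,0],
  ],
  grip=1,
)

```text
t: 20.35
ee_pos: [442.6, 130.8, 3.9]
orientation: [1.787, 0.698, -1.787]
ft_force: [1.0, -0.4, 0.2]
width: 21.4
```

```bash
python3 plan.py 625.3 -169.3 205 -47.3
```

```text
t 20.35 pos [442.6 130.8   3.9] yaw y -47.4 down [-0.  0. -1.] F [ 1.  -0.4  0.2] w 21.4 q [0.26 0.59 2.09 0.   0.47 1.09]
tool shift mm [-201.2  344.4   68.9] final axes shift [-201.1  344.4   69.2] turn deg [-0.05  0.01  0.02]
```

Emit:
carry_out(
  commands=[
    [-0.05,0,0,0,0,0],
    [-0.055,0,0,0,0,0],
    [-0.055,0.01,0.002,0,0,0],
    [-0.045,0.04,0.008,0,0,0],
    [0,0.055,0.011,0,0,0],
    [0,0.055,0.011,0,0,0],
    [0,0.055,0.011,0,0,0],
    [0,0.05,0.01,0,0,0],
  ],
)

```text
t: 21.35
ee_pos: [586.2, -104.4, 215.8]
orientation: [1.781, 0.701, -1.783]
ft_force: [0.6, 0.0, 0.7]
width: 21.4
```

```bash
python3 plan.py 625.3 -169.3 195 -47.3
```

```text
t 21.35 pos [ 586.2 -104.4  215.8] yaw y -47.0 down [-0.001 -0.002 -1.   ] F [0.6 0.  0.7] w 21.4 q [-0.2   0.39  1.7  -0.    1.05  0.63]
tool shift mm [20.9 74.1 15.6] final axes shift [20.8 74.2 15.2] turn deg [ 0.31  0.1  -0.06]
```

Emit:
carry_out(
  commands=[
    [0.005,0.035,0.007,0.3,0.1,0],
    [0.01,0.03,0.006,0,0,0],
    [0.005,0.008,0.001,0,0,0],
    [0,0,0,0,0,0],
    [0,0,0,0,0,0],
  ],
)

```text
t: 21.98
ee_pos: [626.2, -171.5, 194.3]
orientation: [1.788, 0.696, -1.79]
ft_force: [0.1, -0.9, 0.9]
width: 21.9
```

```bash
python3 plan.py 625.3 -169.3 175 -47.3
```

```text
t 21.975 pos [ 626.2 -171.5  194.3] yaw y -47.5 down [-0.001  0.    -1.   ] F [ 0.1 -0.9  0.9] w 21.9 q [-0.29  0.49  1.59 -0.    1.06  0.54]
tool shift mm [19.3 -2.2 -0.8] final axes shift [19.3 -2.3 -0.8] turn deg [-0.22  0.03  0.03]
```

Emit:
carry_out(
  commands=[
    [0.01,-0.0022,-0.0008,-0.2,0,0],
    [0.01,0,0,0,0,0],
    [0,0,0,0,0,0],
  ],
)

```text
t: 22.35
ee_pos: [624.5, -167.0, 173.6]
orientation: [1.784, 0.701, -1.786]
ft_force: [0.1, 0.4, 0.1]
width: 22.0
```

```bash
python3 plan.py 625.3 -169.3 175 -47.3; python3 - <<'E'
from h import *
d=snap('scene','s5'); im=d['pixels']; c=im[95:175,160:260]
cv2.imwrite('pics/c5.png',cv2.resize(c,None,fx=7,fy=7,interpolation=2))
E
```

```text
t 22.35 pos [ 624.5 -167.   173.6] yaw y -47.2 down [-0.001  0.    -1.   ] F [0.1 0.4 0.1] w 22.0 q [-0.28  0.51  1.61  0.    1.02  0.54]
tool shift mm [-1.5  2.3  1. ] final axes shift [-1.4  2.3  1. ] turn deg [0.13 0.02 0.05]
```

View pics/c5.png

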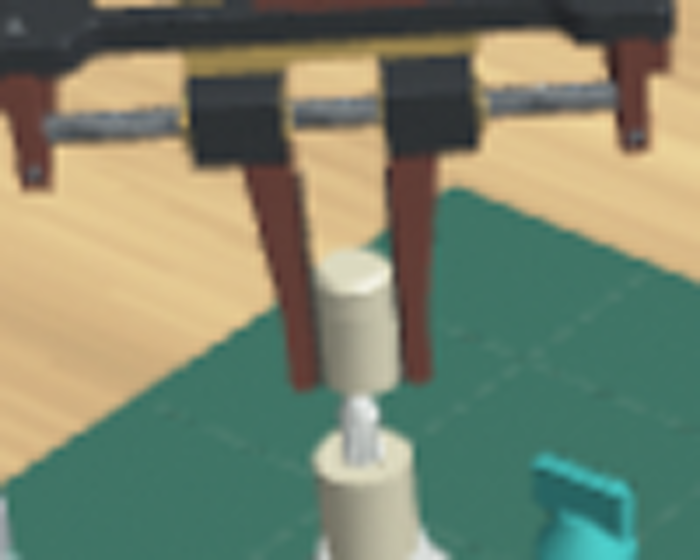

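The cap sits over the nozzle tip, with cap centre at crop x 363 and tip axis near 359. A small +y shift, then down.

Emit:
carry_out(
  commands=[
    [0.003,0.0019,0.0004,0.1,0,0],
    [0.004,0,0,0,0,0],
    [0,0,0,0,0,0],
  ],
)

```text
t: 22.78
ee_pos: [626.2, -169.0, 167.0]
orientation: [1.787, 0.698, -1.785]
ft_force: [0.5, -0.2, -0.5]
width: 21.8
```

```bash
python3 plan.py 625.3 -169.3 160 -47.3
```

```text
t 22.775 pos [ 626.2 -169.   167. ] yaw y -47.3 down [ 0.001 -0.    -1.   ] F [ 0.5 -0.2 -0.5] w 21.8 q [-0.28  0.52  1.61  0.    1.01  0.54]
tool shift mm [ 7.  -0.4  0.9] final axes shift [ 7.  -0.4  0.9] turn deg [ 0.02 -0.02 -0.03]
```

Emit:
carry_out(
  commands=[
    [0.002,0,0.0007,0,0,0],
    [0.002,0,0,0,0,0],
    [0,0,0,0,0,0],
  ],
)

```text
t: 23.15
ee_pos: [625.8, -169.7, 162.8]
orientation: [1.787, 0.698, -1.785]
ft_force: [-0.2, -0.1, -0.1]
width: 21.5
```

Emit:
carry_out(
  commands=[
    [0.002,0,0,0,0,0],
    [0.002,0,0,0,0,0],
  ],
)

```text
t: 23.4
ee_pos: [625.9, -169.5, 158.9]
orientation: [1.787, 0.698, -1.785]
ft_force: [-0.4, 1.7, 2.2]
width: 21.4
```

Emit:
carry_out(
  commands=[
    [0.002,0,0,0,0,0],
    [0.002,0,0,0,0,0],
    [0.002,0,0,0,0,0],
  ],
)

```text
t: 23.78
ee_pos: [625.8, -169.1, 152.7]
orientation: [1.787, 0.698, -1.785]
ft_force: [-1.1, 1.0, 3.3]
width: 21.5
```

Emit:
carry_out(
  commands=[
    [0.0025,0,0,0,0,0],
    [0.0025,0,0,0,0,0],
    [0.0025,0,0,0,0,0],
  ],
)

```text
t: 24.15
ee_pos: [626.2, -169.1, 146.3]
orientation: [1.788, 0.698, -1.784]
ft_force: [-2.5, 1.8, 5.9]
width: 21.9
```

Emit:
carry_out(
  commands=[
    [0.002,0,0,0,0,0],
    [0.002,0,0,0,0,0],
  ],
)

```text
t: 24.4
ee_pos: [626.4, -169.1, 145.7]
orientation: [1.788, 0.698, -1.784]
ft_force: [-6.5, 3.9, 21.0]
width: 21.8
```

Emit:
carry_out(
  commands=[
    [0.002,0,0,0,0,0],
    [0.002,0,0,0,0,0],
  ],
)

```text
t: 24.65
ee_pos: [626.4, -169.1, 145.7]
orientation: [1.789, 0.697, -1.783]
ft_force: [-6.4, 2.7, 16.2]
width: 21.6
```

Home at z 145.7 with a hard stop (145.9 was expected). I'll release and retreat.

Emit:
carry_out(
  commands=[
    [0,0,0,0,0,0],
    [0,0,0,0,0,0],
    [0,0,0,0,0,0],
    [-0.03,0,0,0,0,0],
    [-0.05,0,0,0,0,0],
    [-0.05,-0.03,0,0,0,0],
    [0,-0.05,0.02,0,0,0],
    [0,-0.05,0.02,0,0,0],
  ],
  grip=0,
)

```text
t: 25.65
ee_pos: [508.3, -101.1, 276.3]
orientation: [1.789, 0.696, -1.785]
ft_force: [-0.2, -0.2, 0.1]
width: 87.7
```

Emit:
carry_out(
  commands=[
    [0,0,0.05,0,0,0],
    [0,0,0.05,0,0,0],
    [0,0,0,0,0,0],
  ],
)

```text
t: 26.02
ee_pos: [430.2, -168.0, 276.1]
orientation: [1.786, 0.698, -1.782]
ft_force: [0.4, 0.4, 0.9]
width: 87.5
```

```bash
python3 - <<'E'
from h import *
d=snap('scene','s6'); im=d['pixels']
cv2.imwrite('pics/c6.png',cv2.resize(im[100:300,150:410],None,fx=3,fy=3,interpolation=2))
print(proj(d,[[625,-169.2,178],[625,-169.2,142]]), ctrl.get_obs()['ft_force'])
E
```

```text
[[208.81710125 145.47471435]
 [210.34975912 160.56758903]] [-0.31586788 -0.18410223  0.83018675]
```

View pics/c6.png

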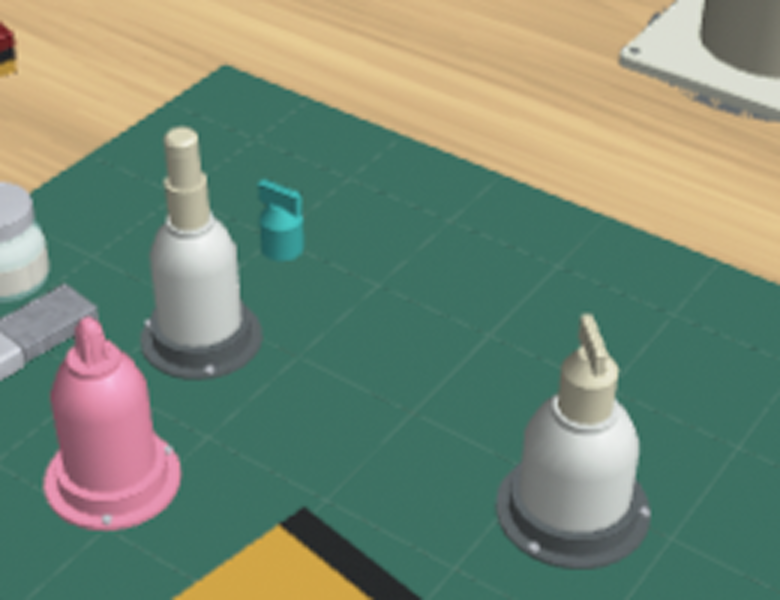

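The final view shows the capped fine nozzle upright on the narrow bottle at crop (185,180). The spreader is home on the wide bottle at (588,375), and the decoys look untouched. Handing in.

```bash
python3 -c "
from workcell import ctrl
print(ctrl.close_job())"
```

```text
the job is handed in; nothing more can be done
None
```

I pressed the spreader onto the wide bottle, then the fine nozzle onto the narrow bottle, then the cap onto the fine nozzle's tip. I handed the job in at about 26 s of the 72 s allowed.

| Part | TCP height at the stop (mm) | Expected (mm) | Peak push (N) |
|---|---|---|---|
| Spreader | 99.8 | 99.9 | about 23 |
| Fine nozzle | 114.6 | 114.6 | about 24 |
| Cap | 145.7 | 145.9 | about 21 |

- **Seating:** each part came to a hard stop within 0.2 mm of its expected home height.
- **After release:** the last picture, taken with the gripper clear, shows all three parts upright and in place. The book, brush, paste jar and both decoys showed no sign of being disturbed. The bone folder was outside that crop, and the arm never went near it.
- **Disagreement:** the camera position estimates were about 2–3 mm off from the robot's own readings. I corrected for this from close-up views before each press. At the stops I also saw sideways forces of 7–10 N.

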